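# File the white tablet carton and close up the row

### The job

Stand the white tablet carton on its long edge in the white rack, in the gap between the yellow-and-white carton already filed there and the blue sliding stop, in line with that carton. Then push the blue stop along until the two cartons stand snug, with no gaps, against the rack's end wall.

Things in the scene. Friction and masses are not known exactly. Their poses are not given: they have to be found in the camera images.
- white_carton: White medicine carton with grey print, 71 x 105 x 24 mm, 50 g, standing on its long narrow edge left of the rack (not the thicker yellow-and-white one near it). Axes: x (71 mm) up, y (105 mm) along its length, z (24 mm) through its thickness. Origin: middle of one big face, 35.5 mm above its lower edge; the centre lies 12 mm along +z. Pinch it from above across the 24 mm.
- racked_carton: Yellow-and-white medicine carton, 56 x 86 x 36 mm, standing on its long edge in the rack near the end wall. Axes: x (56 mm) up, y (86 mm) along its length, z (36 mm) through its thickness, away from the end wall. Origin: middle of the big face nearest the end wall; its far face lies 36 mm along +z.
- rack: White rack fixed to the table, origin at table height, z up. Cartons stand in a row along its y, thickness along y. Floor 8 mm above the table, channel 125 mm wide (x -62 to +62 mm) between side lips 18 mm high; end wall 80 mm high, inner face at y = +100 mm (robot's left); the base ends open at y = -165 mm.
- end_stop (a joint): Blue stop plate, 110 mm wide, 8 mm thick, top 72 mm above the table, slides along rack +y to the end wall (1 N friction). Value in m: carton-side face at rack y = -0.105 + value; 0 to 0.175, starts at 0 to 0.02; 0.145 = both cartons snug. Behind it at x = 0 is a push block, 34 mm wide, top 62 mm above the table; push its back face, 38 mm behind the carton-side face.
Mind the look-alikes: they are no part of the job. Leave any pink look-alike of the white_carton alone.

How it is judged:
By the outcome, as a careful person would: the job done as asked, in the order asked, and still so for the second after the job is handed in, with the robot touching nothing.
It also fails if it takes over 43 s, if anything falls off the work surface, if the arm or the gripper's body presses on something with over 40 N, if the wrist force passes 120 N, or if a joint passes its speed limit or range.

### The arm

A 6-joint arm with a two-finger parallel gripper is mounted at the origin on a cart in front of the work surface, level with it; the furniture and walls round the work are solid. World frame = base frame: x ahead of the robot, y to its left, z up, the work surface at z = 0. Lengths are in m, angles in rad, forces in N, time in s.
With the tool pointing down it reaches from about 0.4 to 0.825 m from the base axis. Payload 7 kg.
Tool frame: the origin (TCP) lies at the very end of the fingers, on their centre line; the grasp point (between the pads) lies arm.grip_point_offset behind it (arm.grip_point_offset is the distance from the TCP to the grasp point, in m); z points along the fingers, y is the line along which they close (so a half turn about z gives the same grasp; the last joint's range is limited). The gripper opens to 88 mm and grips with 3 to 60 N. Pads are 19 mm wide; open, the fingers measure 130 mm over their backs; the gripper's body (78 mm by 193 mm) begins 47 mm behind the grasp point.
Start: joints at [-1.039, 0.359, 0.012, 0, -1.224, -0.288], TCP at [0.163, -0.655, 0.201] pointing down, gripper open.
Joint ranges: [-3.07, 3.07], [-1.43, 2.12], [-1.02, 1.25], [-3.03, 1.67], [-3.05, -0], [-3.03, 3.03]. Speed limits (rad/s): [2.39, 2.39, 3.01, 3.14, 3.14, 3.14].

### API

Orientations are given as [roll, pitch, yaw] about the fixed x, y, z axes, in that order (R = Rz(yaw) Ry(pitch) Rx(roll)).
In Python, from station import arm gives the robot as it stands.
- The arm moves only by the shell command python3 -m crank 'ROWS' [OPENING] [FORCE]. ROWS is JSON, a list of rows, each an object of numbers: "dx", "dy", "dz": the shift along the tool's x, y, z in cm; "wx", "wy", "wz": the turn, a rotation vector about the tool's x, y, z in degrees. A call has exactly 10 rows; each row is the pose to reach, as a shift and turn from the pose commanded when the call began, along the tool's axes at that moment; what a row does not reach only later rows make up. A row lasts 1/8 s, in which the tool goes at most 62.5 mm and 10.7 degrees, less where a joint would pass 70% of its speed; a pose out of reach is approached as far as the arm can. A call with a gripper value outside its range is refused whole. OPENING is the finger opening in cm, from 0 to 8.76, set as the call begins (- or left out, the last holds). The fingers move at their own pace and stop on an object; FORCE is the grip in N (left out, the last holds). Time passes only in rows, so rows that repeat a pose let the fingers close, or fill a call up. It gives the time, the measured TCP pose, the force, the opening and the grip force at its end, in the units of the state.
- arm.get_state(): the state, without advancing time (a new reading comes with each control period).
- arm.grab_frame(name): name is "scene" or "top"; returns the picture (400x640x3 uint8, red, green, blue); there is no depth.
- arm.calibration(name): a dict with "fx", "fy", "cx", "cy" (pixels), "dist_coeffs" ([k1, k2, p1, p2, k3] as OpenCV has them; the pictures are not rectified), "world_from_camera" (4x4, takes a point from camera to world coordinates). Camera axes: x right, y down, z forward; pixel columns grow to the right and rows downward; lengths in m; the calibration is good to about 2 mm. A picture is of the moment at which its call begins. calibration takes no time and is no camera call.
- arm.job_done(): hands the job in; it is judged then, once.
Trained networks look in the newest picture that a camera, given by its name, has taken for a name from the list of things; names that differ only in an ending like _2 or _b are one class to them, and where a whole thing is asked for, a point or a joint stands for the part that bears it (a point fixed in the world has none). Each returns a list of dicts, best first, with "confidence" (0 to 1); they miss things now and then, are a little off and sometimes report something else, mostly with a low value. They report only what shows in the picture. A call takes as long as a camera call. They do not tell look-alikes from the thing itself.
- arm.find_in(camera, query): "centre" ([x, y, z] in m, in world coordinates, good to about 4 mm: the middle of the surface that is visible of it).
- arm.masks_of(camera, query): "pixels" (400x640 bool, what is visible of it).
- arm.mark_of(camera, query): "centre" ([x, y, z] in m, in world coordinates, good to about 4 mm: a listed point, or the origin of a listed thing).
The state is a dict: "t": time; "q": joint angles; "qd": joint speeds; "joint_efforts": joint torques, N m; "eef_pos": TCP position; "ee_rot": TCP orientation; "force": force on the tool from outside, world axes, zero at the start; "moment": the same for the moment, N m; "width": finger opening in m; "gripper_force": force on a finger pad.
Only numpy, scipy, OpenCV 4.12 (cv2) and the standard library are available. Lean on these libraries where they do the work, as an engineer would, in place of code of your own. Each camera call takes 0.05 s, during which the arm holds its last target. There are 200 camera calls.

## Working session

There is one attempt and no reset: what is moved stays moved. The work goes in short steps, Python scripts to look and compute and a shell command to move; the robot and the scene stay as the last step left them, time stands still between calls to the robot, and variables do not carry over. Pictures are saved under pics/ and viewed, at most 10 in all, crops included, and the job is handed in when it is done.

```bash
mkdir -p pics; ls; python3 - <<'E'
from station import arm
import cv2,numpy as np
for n in("top","scene"):
    f=arm.grab_frame(n); cv2.imwrite(f"pics/{n}0.png",f[:,:,::-1])
    for q in("white_carton","racked_carton","rack","end_stop"):
        for fn in("find_in","mark_of"):
            for d in getattr(arm,fn)(n,q)[:4]: print(n,q,fn,np.round(d["centre"],3),round(d["confidence"],2))
s=arm.get_state(); print(s, arm.grip_point_offset)
for n in("top","scene"):print(arm.calibration(n))
E
```

```text
pics
top white_carton find_in [0.442 0.12  0.075] 0.87
top white_carton find_in [0.8   0.063 0.073] 0.83
top white_carton find_in [0.638 0.063 0.069] 0.73
top white_carton mark_of [0.791 0.054 0.035] 0.78
top white_carton mark_of [0.442 0.132 0.036] 0.75
top white_carton mark_of [0.639 0.051 0.032] 0.62
top racked_carton find_in [ 0.527 -0.067  0.063] 0.57
top racked_carton mark_of [ 0.532 -0.052  0.037] 0.96
top rack find_in [ 0.506 -0.181  0.01 ] 0.55
top rack mark_of [ 0.518 -0.146  0.   ] 0.76
top end_stop find_in [ 0.497 -0.246  0.044] 0.95Traceback (most recent call last):
  File "<stdin>", line 7, in <module>
ValueError: it knows: rack, racked_carton, white_carton
```

```bash
python3 - <<'E'
from station import arm
import cv2,numpy as np
n="scene"
f=arm.grab_frame(n); cv2.imwrite(f"pics/{n}0.png",f[:,:,::-1])
for q in("white_carton","racked_carton","rack"):
        for fn in("find_in","mark_of"):
            for d in getattr(arm,fn)(n,q)[:4]: print(n,q,fn,np.round(d["centre"],3),round(d["confidence"],2))
s=arm.get_state(); print(s, arm.grip_point_offset)
for n in("top","scene"):print(arm.calibration(n))
E
```

```text
scene white_carton find_in [0.603 0.082 0.063] 0.89
scene white_carton find_in [0.429 0.13  0.047] 0.82
scene white_carton find_in [0.79  0.068 0.048] 0.57
scene white_carton mark_of [0.794 0.059 0.035] 0.93
scene white_carton mark_of [0.44  0.133 0.036] 0.75
scene white_carton mark_of [0.64  0.052 0.033] 0.74
scene racked_carton find_in [ 0.5   -0.076  0.063] 0.81
scene racked_carton mark_of [ 0.531 -0.055  0.038] 0.55
scene rack find_in [ 0.5   -0.166  0.02 ] 0.61
scene rack mark_of [ 0.523 -0.145  0.007] 0.93
{'t': 0.75, 'q': array([-1.03887474e+00,  3.58579001e-01,  1.19089643e-02, -2.08895755e-05,
       -1.22406673e+00, -2.88065542e-01]), 'qd': array([-9.92971078e-05, -6.37853662e-04, -1.71458369e-03, -2.55196704e-04,
       -8.19517475e-04, -7.90455737e-04]), 'joint_efforts': array([-3.95850111e-04, -5.82231295e+01,  2.93280208e+01,  7.00114354e+00,
        1.27674965e-02, -5.49038361e-05]), 'eef_pos': array([ 0.16294582, -0.65502885,  0.20067497]), 'ee_rot': array([-3.14154113e+00,  3.57572365e-05, -2.89774370e+00]), 'force': array([0.68421618, 0.63546269, 0.26045391]), 'mome
[... 422 characters left out ...]
92983e-01, -5.61534677e-04, -3.70391052e-03,
         3.47017923e-02],
       [ 3.74348955e-03, -1.87625210e-01, -9.82233560e-01,
         1.26202150e+00],
       [ 0.00000000e+00,  0.00000000e+00,  0.00000000e+00,
         1.00000000e+00]])}
{'fx': 444.7762895506411, 'fy': 444.7762895506411, 'cx': 316.0897925733838, 'cy': 199.12497056422262, 'dist_coeffs': array([-0.03802448,  0.        ,  0.        ,  0.        ,  0.        ]), 'world_from_camera': array([[-0.60789807, -0.40516181,  0.68286444, -0.12506162],
       [-0.79374694,  0.33243556, -0.5093647 ,  0.57095071],
       [-0.0206333 , -0.85166337, -0.52368289,  0.60084769],
       [ 0.        ,  0.        ,  0.        ,  1.        ]])}
```

View pics/top0.png

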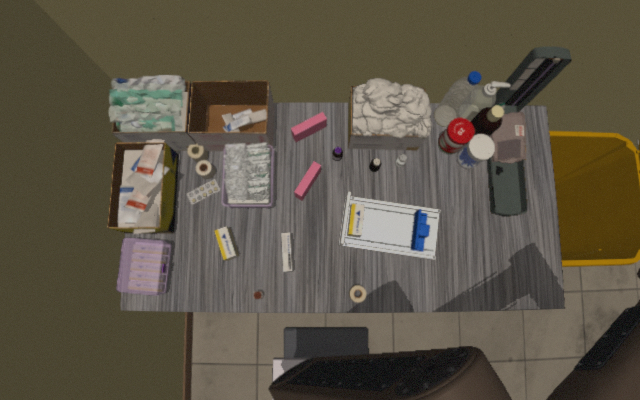

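View pics/scene0.png

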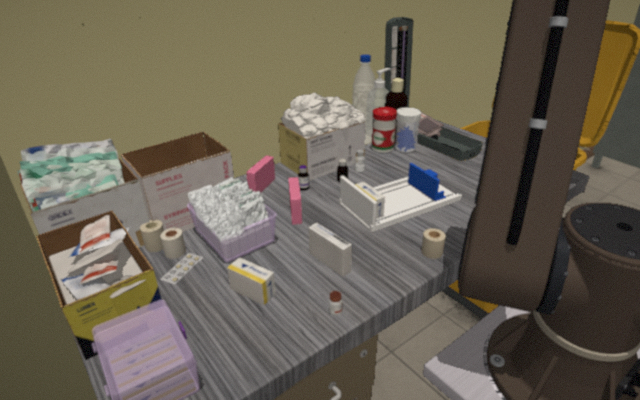

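Top view: candidates are white at (287,252), pink at (309,126) and (308,180), and the thicker yellow-white carton at (225,243). The one at (287,252) fits: it is white with grey print, thin, and left of the rack. I'll confirm with an enlarged crop and measure.

```bash
cat > h.py <<'E'
from station import arm
import cv2,numpy as np
def ray(n,uv,z):
    c=arm.calibration(n);K=np.array([[c["fx"],0,c["cx"]],[0,c["fy"],c["cy"]],[0,0,1]])
    p=cv2.undistortPoints(np.array(uv,float).reshape(-1,1,2),K,c["dist_coeffs"])[:,0]
    T=c["world_from_camera"];d=np.c_[p,np.ones(len(p))]@T[:3,:3].T
    return T[:3,3]+d*((z-T[2,3])/d[:,2])[:,None]
def proj(n,P):
    c=arm.calibration(n);K=np.array([[c["fx"],0,c["cx"]],[0,c["fy"],c["cy"]],[0,0,1]])
    W=np.linalg.inv(c["world_from_camera"])
    return cv2.projectPoints(np.array(P,float),cv2.Rodrigues(W[:3,:3])[0],W[:3,3],K,c["dist_coeffs"])[0][:,0]
def crop(n,f,c0,c1,r0,r1,k,name):
    cv2.imwrite(f"pics/{name}.png",cv2.resize(f[r0:r1,c0:c1,::-1],None,fx=k,fy=k,interpolation=cv2.INTER_CUBIC))
E
python3 - <<'E'
from h import *
f=arm.grab_frame("top"); crop("top",f,270,450,185,280,4,"crop1")
np.save("f.npy",f)
for n in("top","scene"):
  if n=="scene": arm.grab_frame(n)
  for q in("white_carton","racked_carton","rack"):
    for d in arm.masks_of(n,q):
        m=d["pixels"].astype(np.uint8); (c,wh,a)=r=cv2.minAreaRect(cv2.findNonZero(m))
        print(n,q,round(d["confidence"],2),m.sum(),np.round(c),np.round(wh,1),round(a,1), np.round(ray("top",cv2.boxPoints(r),.071 if q[0]=='w' else .064)[:,:2],3).tolist() if n=="top" else "")
        np.save(f"m_{n}_{q}_{int(c[0])}.npy",m)
b=((f[:,:,2].astype(int)-f[:,:,0]>60)).astype(np.uint8); b[:,:400]=0;b[:,445:]=0;b[:200]=0;b[260:]=0
r=cv2.minAreaRect(cv2.findNonZero(b));print("blue",r,ray("top",cv2.boxPoints(r),.072))
E
```

```text
top white_carton 0.84 443 [287. 252.] [39. 12.] 90.0 [[0.496, 0.134], [0.496, 0.102], [0.392, 0.101], [0.392, 0.133]]
top white_carton 0.81 597 [309. 127.] [16.  39.6] 62.1 [[0.789, 0.121], [0.845, 0.022], [0.802, 0.001], [0.747, 0.099]]
top white_carton 0.65 469 [307. 180.] [12.3 40.2] 33.0 [[0.601, 0.108], [0.696, 0.048], [0.677, 0.019], [0.582, 0.079]]
top racked_carton 0.81 481 [356. 220.] [15.  33.7] 6.3 [[0.485, -0.042], [0.577, -0.053], [0.572, -0.094], [0.48, -0.083]]
top rack 0.71 4644 [389. 226.] [97.9 56.3] 9.1 [[0.459, -0.016], [0.612, -0.041], [0.569, -0.309], [0.416, -0.277]]
scene white_carton 0.76 1531 [331. 250.] [58.5 31.9] 33.7 
scene white_carton 0.7 693 [263. 174.] [24.  36.1] 45.0 
scene white_carton 0.64 526 [296. 201.] [46. 13.] 90.0 
scene racked_carton 0.64 386 [375. 197.] [40.7 17.6] 57.2 
scene rack 0.96 4104 [400. 196.] [ 60.9 120.7] 79.0 
blue ((422.04962158203125, 230.23648071289062), (12.837902069091797, 39.73636245727539), 6.581944942474365) [[ 0.448841   -0.22230807  0.072     ]
 [ 0.55654142 -0.23885106  0.072     ]
 [ 0.5524208  -0.2740792   0.072     ]
 [ 0.44466938 -0.25696176  0.072     ]]
```

View pics/crop1.png

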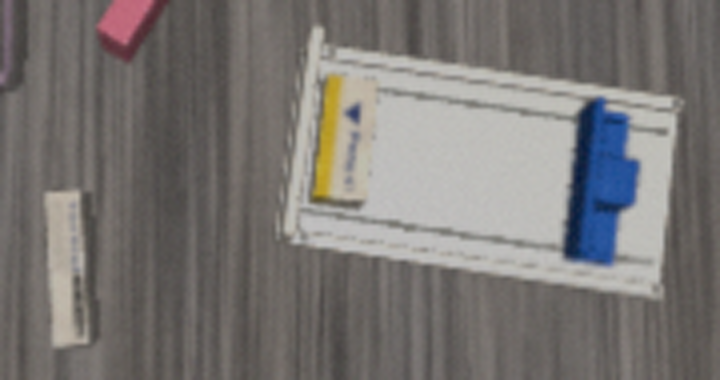

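The crop confirms it: a white carton with grey print at (287,252), with the rack's yellow-white carton at (356,220) and the stop at (422,230). Next I'll fit model geometry for precise poses.

```bash
cat > fit.py <<'E'
from h import *
from scipy.optimize import minimize
def box(x,y,yaw,L,T,z0,z1):  # L along local x, T along local y, centre x,y
    c,s=np.cos(yaw),np.sin(yaw)
    return np.array([[x+c*a*L/2-s*b*T/2,y+s*a*L/2+c*b*T/2,z] for a in(-1,1) for b in(-1,1) for z in(z0,z1)])
def sil(n,P,k=8):
    im=np.zeros((400,640),np.uint8);h=cv2.convexHull((proj(n,P)).astype(np.float32))
    cv2.fillConvexPoly(im,np.round(h*16).astype(np.int32),255,cv2.LINE_AA,4);return cv2.GaussianBlur(im.astype(float)/255,(0,0),1)
def fit(ms,p0,L,T,z0,z1):
    ms={n:cv2.GaussianBlur(m.astype(float),(0,0),1) for n,m in ms.items()}
    def cost(p): return sum(((sil(n,box(p[0],p[1],p[2],L,T,z0,z1))-m)**2).sum() for n,m in ms.items())
    r=minimize(cost,p0,method="Nelder-Mead",options=dict(initial_simplex=np.array(p0)+np.vstack([np.zeros(3),np.diag([.012,.012,.12])]),xatol=1e-4,fatol=1e-2))
    return np.round(r.x,4),round(r.fun,1)
E
python3 - <<'E'
from fit import *
f=np.load("f.npy"); g=cv2.imread("pics/scene0.png")[:,:,::-1]
import glob
mt=np.load("m_top_white_carton_287.npy") if glob.glob("m_top_white_carton_287.npy") else np.load("m_top_white_carton_286.npy")
msn=np.load(glob.glob("m_scene_white_carton_33*.npy")[0])
def bright(f,r0,r1,c0,c1,t):
    m=np.zeros((400,640),np.uint8);m[r0:r1,c0:c1]=f[r0:r1,c0:c1].min(2)>t
    k,l,st,_=cv2.connectedComponentsWithStats(m);return (l==1+st[1:,4].argmax()).astype(np.uint8)
bt=bright(f,222,282,272,302,135)
print("bt",bt.sum(),mt.sum(),msn.sum())
for nm,ms in dict(net=dict(top=mt,scene=msn),top=dict(top=mt),br=dict(top=bt),scene=dict(scene=msn)).items():
    print(nm,fit(ms,[.442,.12,.05],.105,.024,0,.071))
R=glob.glob("m_top_racked*.npy")[0]
print("racked top",fit(dict(top=np.load(R)),[.53,-.068,.1],.086,.036,.008,.064))
C=lambda *uv:[[270+u/4-.375,185+v/4-.375] for u,v in uv]
def pr(t,z,*uv): 
    P=ray("top",C(*uv),z);d=P[1]-P[0];print(t,np.round(P[:,:2],4).tolist(),"len",round(np.hypot(*d[:2]),4),"ang",round(np.degrees(np.arctan2(d[1],d[0])),2))
pr("wall in",.08,(298,238),(322,30))
pr("stop front top",.072,(580,262),(602,98))
pr("rk right top",.064,(362,203),(378,80)); pr("rk left top",.064,(312,200),(330,75))
pr("lip near",.018,(652,260),(300,208)); pr("lip far",.018,(668,130),(335,85)); pr("end",.008,(660,296),(680,98))
E
```

```text
bt 284 443 1531
net (array([0.4393, 0.1192, 0.0341]), np.float64(59.3))
top (array([0.4441, 0.1204, 0.0471]), np.float64(10.6))
br (array([0.4449, 0.1223, 0.0592]), np.float64(101.0))
scene (array([0.4382, 0.1191, 0.0312]), np.float64(31.2))
racked top (array([ 0.5313, -0.069 , -0.1261]), np.float64(11.0))
wall in [[0.4625, -0.0351], [0.604, -0.0528]] len 0.1426 ang -7.16
stop front top [[0.4464, -0.2256], [0.5583, -0.245]] len 0.1135 ang -9.83
rk right top [[0.4875, -0.0797], [0.5722, -0.0921]] len 0.0856 ang -8.32
rk left top [[0.4896, -0.0457], [0.5757, -0.0591]] len 0.0871 ang -8.82
lip near [[0.4513, -0.2889], [0.4888, -0.0403]] len 0.2514 ang 81.41
lip far [[0.5439, -0.3045], [0.5766, -0.0662]] len 0.2406 ang 82.19
end [[0.4265, -0.2962], [0.5688, -0.3172]] len 0.1438 ang -8.4
```

```bash
cat > go.py <<'E'
import sys
from h import *
from scipy.spatial.transform import Rotation as R
def go(x,y,z,yaw):   # target TCP pose, pointing down
    s=arm.get_state();A=R.from_euler("xyz",s["ee_rot"]);B=R.from_euler("xyz",[np.pi,0,yaw])
    d=A.inv().apply(np.array([x,y,z])-s["eef_pos"])*100
    print("t",round(s["t"],2),"d cm",np.round(d,2),"w deg",np.round((A.inv()*B).as_rotvec(degrees=True),2))
def rack(X,Y,o=(.5198,-.1432),yaw=-.138):
    c,s_=np.cos(yaw),np.sin(yaw);return o[0]+c*X-s_*Y,o[1]+s_*X+c*Y
if __name__=="__main__": go(*map(float,sys.argv[1:5]))
E
python3 go.py .50 -.2 .2 -2.99; python3 - <<'E'
import numpy as np
from go import rack
for p in[(0,.005),(0,-.131)]:print(rack(*p))
E
```

```text
t 1.15 d cm [-43.69  36.02   0.07] w deg [ 0.   -0.    5.28]
(np.float64(0.5204878120244298), np.float64(-0.13824753449087732))
(np.float64(0.5017793249599389), np.float64(-0.2729545963390142))
```

```bash
python3 -m crank '[{"dx":-4.4,"dy":3.6,"wz":0.5},{"dx":-8.8,"dy":7.2,"wz":1},{"dx":-13.2,"dy":10.8,"wz":1.5},{"dx":-17.6,"dy":14.4,"wz":2},{"dx":-22,"dy":18,"wz":2.5},{"dx":-26.4,"dy":21.6,"wz":3},{"dx":-30.8,"dy":25.2,"wz":3.5},{"dx":-35.2,"dy":28.8,"wz":4},{"dx":-39.6,"dy":32.4,"wz":4.6},{"dx":-43.7,"dy":36,"wz":5.3}]' 8.7; python3 go.py .441 .120 .15 -3.0966
```

```text
t 1.15 d cm [-45.69  68.5    5.07] w deg [ 0.   -0.   11.39]$[0]: bad value
```

```bash
python3 -m crank '[{"dx":-4.4,"dy":3.6,"dz":0,"wx":0,"wy":0,"wz":0.5},{"dx":-8.8,"dy":7.2,"dz":0,"wx":0,"wy":0,"wz":1},{"dx":-13.2,"dy":10.8,"dz":0,"wx":0,"wy":0,"wz":1.5},{"dx":-17.6,"dy":14.4,"dz":0,"wx":0,"wy":0,"wz":2},{"dx":-22,"dy":18,"dz":0,"wx":0,"wy":0,"wz":2.5},{"dx":-26.4,"dy":21.6,"dz":0,"wx":0,"wy":0,"wz":3},{"dx":-30.8,"dy":25.2,"dz":0,"wx":0,"wy":0,"wz":3.5},{"dx":-35.2,"dy":28.8,"dz":0,"wx":0,"wy":0,"wz":4},{"dx":-39.6,"dy":32.4,"dz":0,"wx":0,"wy":0,"wz":4.6},{"dx":-43.7,"dy":36,"dz":0,"wx":0,"wy":0,"wz":5.3}]' 8.7; python3 go.py .441 .120 .15 -3.0966
```

```text
t: 2.4
eef_pos: [0.5012, -0.1985, 0.2011]
ee_rot: [-3.141, 0.001, -2.99]
force: [1.1, -0.9, 0.5]
width: 0.0869
gripper_force: 0.0
t 2.4 d cm [ 1.15 32.39  5.1 ] w deg [-0.01  0.05  6.09]
```

```bash
python3 -m crank '[{"dx":0.1,"dy":3.5,"dz":0,"wx":0,"wy":0,"wz":0.6},{"dx":0.2,"dy":7,"dz":0,"wx":0,"wy":0,"wz":1.2},{"dx":0.4,"dy":10.5,"dz":0,"wx":0,"wy":0,"wz":1.8},{"dx":0.5,"dy":14,"dz":0.6,"wx":0,"wy":0,"wz":2.4},{"dx":0.6,"dy":18,"dz":1.5,"wx":0,"wy":0,"wz":3.2},{"dx":0.8,"dy":22,"dz":2.5,"wx":0,"wy":0,"wz":4},{"dx":0.9,"dy":26,"dz":3.5,"wx":0,"wy":0,"wz":5},{"dx":1,"dy":29.5,"dz":4.4,"wx":0,"wy":0,"wz":5.6},{"dx":1.1,"dy":32.4,"dz":5.1,"wx":0,"wy":0,"wz":6.1},{"dx":1.1,"dy":32.4,"dz":5.1,"wx":0,"wy":0,"wz":6.1}]' 8.7; python3 go.py .441 .120 .03 -3.0966
```

```text
t: 3.65
eef_pos: [0.44, 0.1198, 0.1494]
ee_rot: [-3.141, -0.0, -3.094]
force: [-0.8, 0.2, 0.1]
width: 0.0869
gripper_force: 0.0
t 3.65 d cm [-1.000e-01  1.000e-02  1.194e+01] w deg [-0.01 -0.01  0.13]
```

```bash
python3 -m crank '[{"dx":-0.1,"dy":0,"dz":2,"wx":0,"wy":0,"wz":0},{"dx":-0.1,"dy":0,"dz":4,"wx":0,"wy":0,"wz":0},{"dx":-0.1,"dy":0,"dz":6,"wx":0,"wy":0,"wz":0},{"dx":-0.1,"dy":0,"dz":8,"wx":0,"wy":0,"wz":0},{"dx":-0.1,"dy":0,"dz":10,"wx":0,"wy":0,"wz":0},{"dx":-0.1,"dy":0,"dz":11.3,"wx":0,"wy":0,"wz":0},{"dx":-0.1,"dy":0,"dz":12,"wx":0,"wy":0,"wz":0},{"dx":-0.1,"dy":0,"dz":12,"wx":0,"wy":0,"wz":0},{"dx":-0.1,"dy":0,"dz":12,"wx":0,"wy":0,"wz":0},{"dx":-0.1,"dy":0,"dz":12,"wx":0,"wy":0,"wz":0}]' 8.7 && python3 -m crank '[{"dx":0,"dy":0,"dz":0,"wx":0,"wy":0,"wz":0},{"dx":0,"dy":0,"dz":0,"wx":0,"wy":0,"wz":0},{"dx":0,"dy":0,"dz":0,"wx":0,"wy":0,"wz":0},{"dx":0,"dy":0,"dz":0,"wx":0,"wy":0,"wz":0},{"dx":0,"dy":0,"dz":0,"wx":0,"wy":0,"wz":0},{"dx":0,"dy":0,"dz":0,"wx":0,"wy":0,"wz":0},{"dx":0,"dy":0,"dz":0,"wx":0,"wy":0,"wz":0},{"dx":0,"dy":0,"dz":0,"wx":0,"wy":0,"wz":0},{"dx":0,"dy":0,"dz":0,"wx":0,"wy":0,"wz":0},{"dx":0,"dy":0,"dz":0,"wx":0,"wy":0,"wz":0}]' 1 12
```

```text
t: 4.9
eef_pos: [0.4417, 0.1188, 0.0302]
ee_rot: [3.141, 0.001, -3.097]
force: [0.5, -0.3, 0.0]
width: 0.0874
gripper_force: 0.0
t: 6.15
eef_pos: [0.4414, 0.1185, 0.0297]
ee_rot: [3.142, 0.0, -3.097]
force: [0.3, -0.0, -0.6]
width: 0.0243
gripper_force: 11.9
```

Gripped: the width reads 24.3 mm. Lift to z 0.15, which clears the 80 mm end wall with the carton bottom at about 0.12.

```bash
python3 -m crank '[{"dx":0,"dy":0,"dz":-1,"wx":0,"wy":0,"wz":0},{"dx":0,"dy":0,"dz":-2.5,"wx":0,"wy":0,"wz":0},{"dx":0,"dy":0,"dz":-4.5,"wx":0,"wy":0,"wz":0},{"dx":0,"dy":0,"dz":-6.5,"wx":0,"wy":0,"wz":0},{"dx":0,"dy":0,"dz":-8.5,"wx":0,"wy":0,"wz":0},{"dx":0,"dy":0,"dz":-10.5,"wx":0,"wy":0,"wz":0},{"dx":0,"dy":0,"dz":-12,"wx":0,"wy":0,"wz":0},{"dx":0,"dy":0,"dz":-13,"wx":0,"wy":0,"wz":0},{"dx":0,"dy":0,"dz":-13,"wx":0,"wy":0,"wz":0},{"dx":0,"dy":0,"dz":-13,"wx":0,"wy":0,"wz":0}]' - 12; python3 go.py .5205 -.1382 .16 -3.2796;  python3 - <<'E'
from h import *
f=arm.grab_frame("scene"); crop("scene",f,250,490,100,300,3,"lift")
s=arm.get_state();print(s["eef_pos"],s["q"][5])
for d in arm.mark_of("scene","white_carton"):print(d)
E
```

```text
t: 7.4
eef_pos: [0.441, 0.1183, 0.1592]
ee_rot: [-3.141, -0.001, -3.097]
force: [-0.0, -0.4, -1.1]
width: 0.0237
gripper_force: 11.9
t 7.4 d cm [ -6.79 -25.98  -0.08] w deg [-0.02 -0.04 10.47]
[0.4409903  0.11827634 0.15906401] -2.2213389655072118
{'centre': [0.6383, 0.0488, 0.0323], 'confidence': 0.97}
{'centre': [0.7987, 0.0566, 0.035], 'confidence': 0.96}
{'centre': [0.4385, 0.1347, 0.166], 'confidence': 0.78}
```

View pics/lift.png

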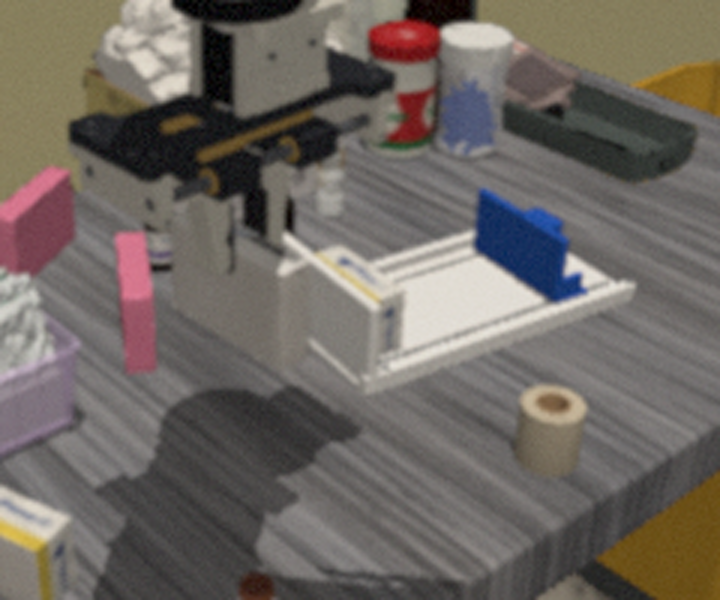

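The carton hangs level at crop (240,300), and the stop and racked carton are undisturbed. Carry it over the rack.

```bash
python3 -m crank '[{"dx":-0.5,"dy":-2,"dz":0,"wx":0,"wy":0,"wz":0.8},{"dx":-1.2,"dy":-4.7,"dz":0,"wx":0,"wy":0,"wz":2},{"dx":-2.1,"dy":-8,"dz":0,"wx":0,"wy":0,"wz":3.2},{"dx":-3,"dy":-11.5,"dz":0,"wx":0,"wy":0,"wz":4.6},{"dx":-3.9,"dy":-15,"dz":0,"wx":0,"wy":0,"wz":6},{"dx":-4.8,"dy":-18.5,"dz":0,"wx":0,"wy":0,"wz":7.4},{"dx":-5.6,"dy":-21.5,"dz":0,"wx":0,"wy":0,"wz":8.6},{"dx":-6.2,"dy":-24,"dz":0,"wx":0,"wy":0,"wz":9.6},{"dx":-6.6,"dy":-25.5,"dz":0,"wx":0,"wy":0,"wz":10.3},{"dx":-6.8,"dy":-26,"dz":0,"wx":0,"wy":0,"wz":10.5}]' - 12; python3 go.py .5205 -.1382 .0395 -3.2796;  python3 - <<'E'
from fit import *
f=arm.grab_frame("scene"); crop("scene",f,310,490,120,250,4,"over")
for n in("scene","top"):
  if n=="top":arm.grab_frame(n)
  for q in("rack","racked_carton","white_carton"):
    for d in arm.mark_of(n,q):print(n,q,np.round(d["centre"],3),d["confidence"])
E
```

```text
t: 8.75
eef_pos: [0.5209, -0.1387, 0.1591]
ee_rot: [-3.141, -0.001, 3.002]
force: [-0.2, 0.6, -0.9]
width: 0.0238
gripper_force: 11.9
t 8.75 d cm [ 0.03  0.05 11.96] w deg [-0.01 -0.05 -0.08]
scene rack [ 0.524 -0.144  0.005] 0.76
scene racked_carton [ 0.531 -0.052  0.038] 0.61
scene white_carton [0.642 0.05  0.035] 0.82
scene white_carton [0.799 0.056 0.038] 0.75
scene white_carton [ 0.522 -0.124  0.166] 0.72
top rack [ 0.52  -0.146  0.002] 0.7
top racked_carton [ 0.532 -0.052  0.035] 0.6
top white_carton [0.794 0.056 0.038] 0.94
top white_carton [ 0.526 -0.125  0.169] 0.66
```

View pics/over.png

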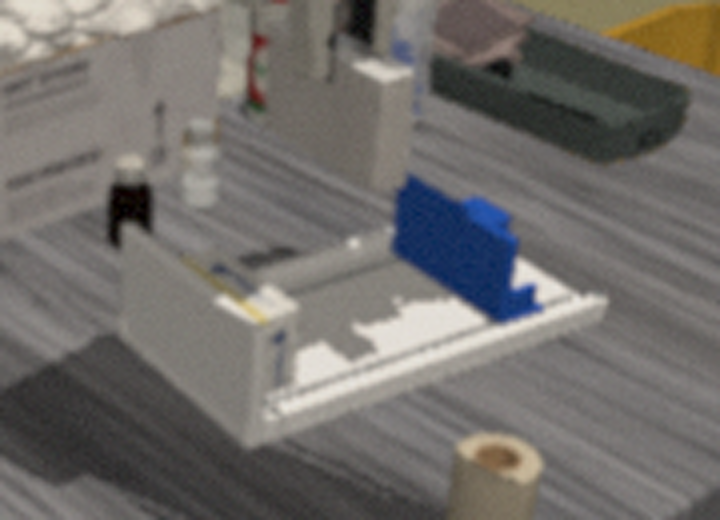

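The carton is level at crop (330,120), above and in line with the rack gap. Lower it to just above the floor, then touch down softly.

```bash
python3 -m crank '[{"dx":0,"dy":0,"dz":1.5,"wx":0,"wy":0,"wz":0},{"dx":0,"dy":0,"dz":3.3,"wx":0,"wy":0,"wz":0},{"dx":0,"dy":0,"dz":5.3,"wx":0,"wy":0,"wz":0},{"dx":0,"dy":0,"dz":7.3,"wx":0,"wy":0,"wz":0},{"dx":0,"dy":0,"dz":9,"wx":0,"wy":0,"wz":0},{"dx":0,"dy":0,"dz":10.3,"wx":0,"wy":0,"wz":0},{"dx":0,"dy":0,"dz":11.2,"wx":0,"wy":0,"wz":0},{"dx":0,"dy":0,"dz":11.8,"wx":0,"wy":0,"wz":0},{"dx":0,"dy":0,"dz":12,"wx":0,"wy":0,"wz":0},{"dx":0,"dy":0,"dz":12,"wx":0,"wy":0,"wz":0}]' - 12; python3 go.py .5205 -.1382 .0375 -3.2796
```

```text
t: 10.4
eef_pos: [0.5212, -0.1382, 0.0399]
ee_rot: [3.142, 0.0, 3.003]
force: [0.7, 0.3, -0.6]
width: 0.0239
gripper_force: 11.9
t 10.4 d cm [ 0.07 -0.01  0.24] w deg [ 0.    0.02 -0.02]
```

```bash
python3 -m crank '[{"dx":0,"dy":0,"dz":0.1,"wx":0,"wy":0,"wz":0},{"dx":0,"dy":0,"dz":0.15,"wx":0,"wy":0,"wz":0},{"dx":0,"dy":0,"dz":0.2,"wx":0,"wy":0,"wz":0},{"dx":0,"dy":0,"dz":0.25,"wx":0,"wy":0,"wz":0},{"dx":0,"dy":0,"dz":0.25,"wx":0,"wy":0,"wz":0},{"dx":0,"dy":0,"dz":0.25,"wx":0,"wy":0,"wz":0},{"dx":0,"dy":0,"dz":0.25,"wx":0,"wy":0,"wz":0},{"dx":0,"dy":0,"dz":0.25,"wx":0,"wy":0,"wz":0},{"dx":0,"dy":0,"dz":0.25,"wx":0,"wy":0,"wz":0},{"dx":0,"dy":0,"dz":0.25,"wx":0,"wy":0,"wz":0}]' - 12
```

```text
t: 11.65
eef_pos: [0.521, -0.1382, 0.0376]
ee_rot: [-3.142, 0.0, 3.003]
force: [-2.0, 0.3, 5.2]
width: 0.0239
gripper_force: 11.9
```

Contact with the floor (5 N). Open to 4.8 cm, then retreat upward.

```bash
python3 -m crank '[{"dx":0,"dy":0,"dz":0,"wx":0,"wy":0,"wz":0},{"dx":0,"dy":0,"dz":0,"wx":0,"wy":0,"wz":0},{"dx":0,"dy":0,"dz":0,"wx":0,"wy":0,"wz":0},{"dx":0,"dy":0,"dz":0,"wx":0,"wy":0,"wz":0},{"dx":0,"dy":0,"dz":-1,"wx":0,"wy":0,"wz":0},{"dx":0,"dy":0,"dz":-3,"wx":0,"wy":0,"wz":0},{"dx":0,"dy":0,"dz":-6,"wx":0,"wy":0,"wz":0},{"dx":0,"dy":0,"dz":-9,"wx":0,"wy":0,"wz":0},{"dx":0,"dy":0,"dz":-11.5,"wx":0,"wy":0,"wz":0},{"dx":0,"dy":0,"dz":-12,"wx":0,"wy":0,"wz":0}]' 4.8 12; python3 - <<'E'
from go import *
print(rack(0,-.131-.021-.025))
go(*rack(0,-.131-.021-.025),.15,-3.2796)
E
```

```text
t: 12.9
eef_pos: [0.5221, -0.1382, 0.1597]
ee_rot: [3.141, 0.004, 3.003]
force: [-0.0, -0.3, -0.6]
width: 0.0481
gripper_force: 0.0
(np.float64(0.49545145433518467), np.float64(-0.3185172790229428))
t 12.9 d cm [  0.16 -18.23   0.96] w deg [ 0.03  0.23 -0.01]
```

Go behind the stop while closing the fingers, then look.

```bash
python3 -m crank '[{"dx":0,"dy":-2,"dz":0,"wx":0,"wy":0,"wz":0},{"dx":0,"dy":-5,"dz":0,"wx":0,"wy":0,"wz":0},{"dx":0,"dy":-8.5,"dz":0,"wx":0,"wy":0,"wz":0},{"dx":0.1,"dy":-12,"dz":0,"wx":0,"wy":0,"wz":0},{"dx":0.1,"dy":-15,"dz":0,"wx":0,"wy":0,"wz":0},{"dx":0.2,"dy":-17,"dz":0.3,"wx":0,"wy":0,"wz":0},{"dx":0.2,"dy":-18.2,"dz":0.8,"wx":0,"wy":0,"wz":0},{"dx":0.2,"dy":-18.2,"dz":1,"wx":0,"wy":0,"wz":0},{"dx":0.2,"dy":-18.2,"dz":1,"wx":0,"wy":0,"wz":0},{"dx":0.2,"dy":-18.2,"dz":1,"wx":0,"wy":0,"wz":0}]' 0 12; python3 - <<'E'
from fit import *
from go import *
f=arm.grab_frame("scene"); crop("scene",f,320,480,130,250,4,"placed")
P={}
for n in("scene","top"):
  if n=="top":arm.grab_frame(n)
  for q in("racked_carton","white_carton"):
    for d in arm.mark_of(n,q):print(n,q,np.round(d["centre"],3),d["confidence"])
    if q[0]=="w":
      for d in arm.masks_of(n,q):
        m=d["pixels"].astype(np.uint8);c=cv2.minAreaRect(cv2.findNonZero(m))[0];print(c)
        e=proj(n,[[.521,-.138,.05]])[0]
        if np.hypot(*(e-c))<20: P[n]=m;print(n,fit({n:m},[.521,-.138,-.13],.105,.024,.008,.079))
go(*rack(0,-.131-.021-.025),.03,-3.2796)
E
```

```text
t: 14.15
eef_pos: [0.4942, -0.3175, 0.1473]
ee_rot: [3.142, 0.0, 3.004]
force: [0.7, -0.3, 0.3]
width: 0.0006
gripper_force: 0.0
scene racked_carton [ 0.531 -0.053  0.036] 0.61
scene white_carton [0.795 0.057 0.033] 0.75
scene white_carton [ 0.522 -0.123  0.046] 0.56
scene white_carton [0.639 0.052 0.034] 0.56
(262.04827880859375, 174.17929077148438)
(295.5264587402344, 200.8441162109375)
(390.47308349609375, 189.53460693359375)
scene (array([ 0.5218, -0.1411, -0.2408]), np.float64(75.8))
top racked_carton [ 0.535 -0.052  0.035] 0.89
top white_carton [0.793 0.056 0.036] 0.73
top white_carton [ 0.522 -0.128  0.046] 0.7
(308.8736572265625, 126.26412963867188)
(380.0, 211.5)
top (array([ 0.5733, -0.1464, -0.666 ]), np.float64(235.0))
(307.30865478515625, 180.5198516845703)
t 14.55 d cm [-0.15 -0.02 11.73] w deg [-0.    0.01 -0.02]
```

View pics/placed.png

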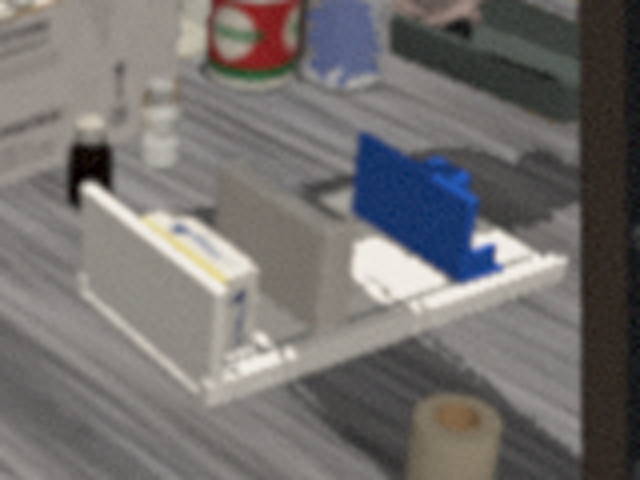

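The carton stands upright in the gap (crop (280,250)), parallel to the racked one. Lower behind the push block.

```bash
python3 -m crank '[{"dx":-0.1,"dy":0,"dz":2,"wx":0,"wy":0,"wz":0},{"dx":-0.1,"dy":0,"dz":4,"wx":0,"wy":0,"wz":0},{"dx":-0.1,"dy":0,"dz":6,"wx":0,"wy":0,"wz":0},{"dx":-0.1,"dy":0,"dz":8,"wx":0,"wy":0,"wz":0},{"dx":-0.1,"dy":0,"dz":9.5,"wx":0,"wy":0,"wz":0},{"dx":-0.1,"dy":0,"dz":10.5,"wx":0,"wy":0,"wz":0},{"dx":-0.1,"dy":0,"dz":11.2,"wx":0,"wy":0,"wz":0},{"dx":-0.1,"dy":0,"dz":11.2,"wx":0,"wy":0,"wz":0},{"dx":-0.1,"dy":0,"dz":11.2,"wx":0,"wy":0,"wz":0},{"dx":-0.1,"dy":0,"dz":11.2,"wx":0,"wy":0,"wz":0}]' 0 12; python3 - <<'E'
from go import *
go(*rack(0,.002-.021),.035,-3.2796)
E
```

```text
t: 15.8
eef_pos: [0.4952, -0.3184, 0.0357]
ee_rot: [-3.141, 0.001, 3.003]
force: [-0.1, -0.1, -0.3]
width: 0.0008
gripper_force: 0.0
t 15.8 d cm [-0.02 15.79  0.07] w deg [-0.01  0.05 -0.02]
```

```bash
python3 -m crank '[{"dx":0,"dy":0.6,"dz":0,"wx":0,"wy":0,"wz":0},{"dx":0,"dy":1.2,"dz":0,"wx":0,"wy":0,"wz":0},{"dx":0,"dy":1.8,"dz":0,"wx":0,"wy":0,"wz":0},{"dx":0,"dy":2.4,"dz":0,"wx":0,"wy":0,"wz":0},{"dx":0,"dy":3,"dz":0,"wx":0,"wy":0,"wz":0},{"dx":0,"dy":3.6,"dz":0,"wx":0,"wy":0,"wz":0},{"dx":0,"dy":4.3,"dz":0,"wx":0,"wy":0,"wz":0},{"dx":0,"dy":5,"dz":0,"wx":0,"wy":0,"wz":0},{"dx":0,"dy":5.7,"dz":0,"wx":0,"wy":0,"wz":0},{"dx":0,"dy":6.4,"dz":0,"wx":0,"wy":0,"wz":0}]' 0 12;python3 -m crank '[{"dx":0,"dy":0.6,"dz":0,"wx":0,"wy":0,"wz":0},{"dx":0,"dy":1.2,"dz":0,"wx":0,"wy":0,"wz":0},{"dx":0,"dy":1.8,"dz":0,"wx":0,"wy":0,"wz":0},{"dx":0,"dy":2.4,"dz":0,"wx":0,"wy":0,"wz":0},{"dx":0,"dy":3,"dz":0,"wx":0,"wy":0,"wz":0},{"dx":0,"dy":3.6,"dz":0,"wx":0,"wy":0,"wz":0},{"dx":0,"dy":4.2,"dz":0,"wx":0,"wy":0,"wz":0},{"dx":0,"dy":4.7,"dz":0,"wx":0,"wy":0,"wz":0},{"dx":0,"dy":5,"dz":0,"wx":0,"wy":0,"wz":0},{"dx":0,"dy":5,"dz":0,"wx":0,"wy":0,"wz":0}]' 0 12; python3 - <<'E'
from go import *
go(*rack(0,.002-.021),.035,-3.2796)
f=arm.grab_frame("scene"); crop("scene",f,320,480,130,250,4,"push1")
E
```

```text
t: 17.05
eef_pos: [0.5039, -0.2545, 0.0352]
ee_rot: [-3.142, 0.0, 3.003]
force: [0.4, -0.4, 0.3]
width: -0.0
gripper_force: 0.5
t: 18.3
eef_pos: [0.5103, -0.2051, 0.035]
ee_rot: [3.141, -0.001, 3.003]
force: [0.4, -0.4, 1.1]
width: 0.0004
gripper_force: 0.3
t 18.3 d cm [-0.09  4.36  0.  ] w deg [ 0.01 -0.04 -0.01]
```

View pics/push1.png

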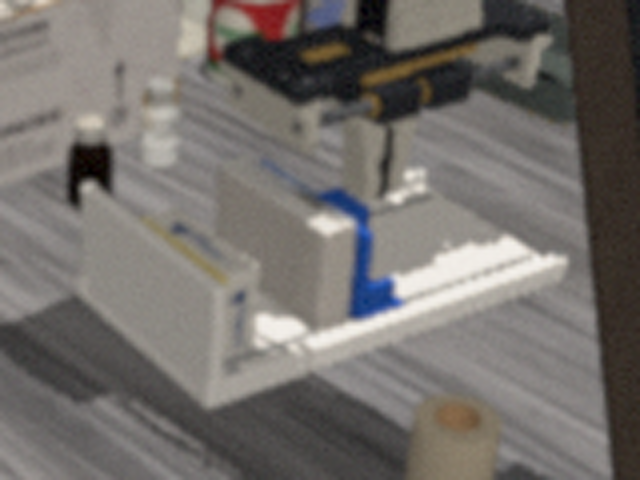

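The stop has slid up close to the white carton, which is still upright (crop (285,240)). Continue, with a slow finish.

```bash
python3 -m crank '[{"dx":0,"dy":0.4,"dz":0,"wx":0,"wy":0,"wz":0},{"dx":0,"dy":0.8,"dz":0,"wx":0,"wy":0,"wz":0},{"dx":0,"dy":1.2,"dz":0,"wx":0,"wy":0,"wz":0},{"dx":0,"dy":1.6,"dz":0,"wx":0,"wy":0,"wz":0},{"dx":0,"dy":2,"dz":0,"wx":0,"wy":0,"wz":0},{"dx":0,"dy":2.4,"dz":0,"wx":0,"wy":0,"wz":0},{"dx":0,"dy":2.8,"dz":0,"wx":0,"wy":0,"wz":0},{"dx":0,"dy":3.1,"dz":0,"wx":0,"wy":0,"wz":0},{"dx":0,"dy":3.4,"dz":0,"wx":0,"wy":0,"wz":0},{"dx":0,"dy":3.4,"dz":0,"wx":0,"wy":0,"wz":0}]' 0 12;python3 -m crank '[{"dx":0,"dy":0.1,"dz":0,"wx":0,"wy":0,"wz":0},{"dx":0,"dy":0.15,"dz":0,"wx":0,"wy":0,"wz":0},{"dx":0,"dy":0.2,"dz":0,"wx":0,"wy":0,"wz":0},{"dx":0,"dy":0.25,"dz":0,"wx":0,"wy":0,"wz":0},{"dx":0,"dy":0.3,"dz":0,"wx":0,"wy":0,"wz":0},{"dx":0,"dy":0.35,"dz":0,"wx":0,"wy":0,"wz":0},{"dx":0,"dy":0.4,"dz":0,"wx":0,"wy":0,"wz":0},{"dx":0,"dy":0.4,"dz":0,"wx":0,"wy":0,"wz":0},{"dx":0,"dy":0.4,"dz":0,"wx":0,"wy":0,"wz":0},{"dx":0,"dy":0.4,"dz":0,"wx":0,"wy":0,"wz":0}]' 0 12; python3 - <<'E'
from go import *
go(*rack(0,.002-.021),.035,-3.2796)
f=arm.grab_frame("scene"); crop("scene",f,320,480,130,250,4,"push2")
E
```

```text
t: 19.6
eef_pos: [0.5154, -0.1714, 0.0352]
ee_rot: [3.141, 0.0, 3.003]
force: [1.3, 0.8, 0.5]
width: 0.0004
gripper_force: 0.1
t: 20.85
eef_pos: [0.5159, -0.1677, 0.0352]
ee_rot: [3.142, 0.0, 3.003]
force: [-0.1, -0.8, 0.0]
width: 0.0003
gripper_force: 0.4
t 20.85 d cm [-0.05  0.58  0.02] w deg [ 0.    0.01 -0.02]
```

View pics/push2.png

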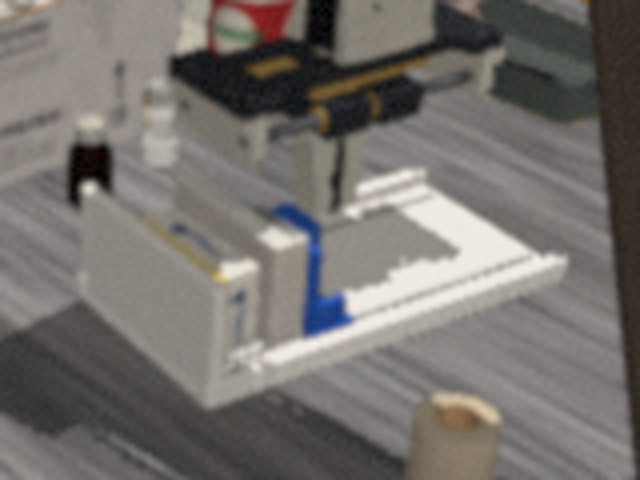

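White is still short of the racked carton (gap near crop x≈258). Force is about 1 N, so keep pushing in small steps.

```bash
python3 -m crank '[{"dx":0,"dy":0.1,"dz":0,"wx":0,"wy":0,"wz":0},{"dx":0,"dy":0.2,"dz":0,"wx":0,"wy":0,"wz":0},{"dx":0,"dy":0.3,"dz":0,"wx":0,"wy":0,"wz":0},{"dx":0,"dy":0.4,"dz":0,"wx":0,"wy":0,"wz":0},{"dx":0,"dy":0.5,"dz":0,"wx":0,"wy":0,"wz":0},{"dx":0,"dy":0.6,"dz":0,"wx":0,"wy":0,"wz":0},{"dx":0,"dy":0.7,"dz":0,"wx":0,"wy":0,"wz":0},{"dx":0,"dy":0.8,"dz":0,"wx":0,"wy":0,"wz":0},{"dx":0,"dy":0.8,"dz":0,"wx":0,"wy":0,"wz":0},{"dx":0,"dy":0.8,"dz":0,"wx":0,"wy":0,"wz":0}]' 0 12;python3 -m crank '[{"dx":0,"dy":0.05,"dz":0,"wx":0,"wy":0,"wz":0},{"dx":0,"dy":0.1,"dz":0,"wx":0,"wy":0,"wz":0},{"dx":0,"dy":0.15,"dz":0,"wx":0,"wy":0,"wz":0},{"dx":0,"dy":0.2,"dz":0,"wx":0,"wy":0,"wz":0},{"dx":0,"dy":0.25,"dz":0,"wx":0,"wy":0,"wz":0},{"dx":0,"dy":0.3,"dz":0,"wx":0,"wy":0,"wz":0},{"dx":0,"dy":0.35,"dz":0,"wx":0,"wy":0,"wz":0},{"dx":0,"dy":0.4,"dz":0,"wx":0,"wy":0,"wz":0},{"dx":0,"dy":0.4,"dz":0,"wx":0,"wy":0,"wz":0},{"dx":0,"dy":0.4,"dz":0,"wx":0,"wy":0,"wz":0}]' 0 12
```

```text
t: 22.15
eef_pos: [0.517, -0.1598, 0.0352]
ee_rot: [3.141, 0.0, 3.003]
force: [0.5, -1.5, 0.8]
width: 0.0003
gripper_force: 0.5
t: 23.4
eef_pos: [0.5175, -0.1559, 0.0352]
ee_rot: [3.142, 0.0, 3.003]
force: [0.8, -1.3, 0.9]
width: 0.0005
gripper_force: 0.8
```

```bash
python3 -m crank '[{"dx":0,"dy":0.05,"dz":0,"wx":0,"wy":0,"wz":0},{"dx":0,"dy":0.1,"dz":0,"wx":0,"wy":0,"wz":0},{"dx":0,"dy":0.15,"dz":0,"wx":0,"wy":0,"wz":0},{"dx":0,"dy":0.2,"dz":0,"wx":0,"wy":0,"wz":0},{"dx":0,"dy":0.25,"dz":0,"wx":0,"wy":0,"wz":0},{"dx":0,"dy":0.3,"dz":0,"wx":0,"wy":0,"wz":0},{"dx":0,"dy":0.3,"dz":0,"wx":0,"wy":0,"wz":0},{"dx":0,"dy":0.3,"dz":0,"wx":0,"wy":0,"wz":0},{"dx":0,"dy":0.3,"dz":0,"wx":0,"wy":0,"wz":0},{"dx":0,"dy":0.3,"dz":0,"wx":0,"wy":0,"wz":0}]' 0 12; python3 - <<'E'
from h import *
f=arm.grab_frame("scene"); crop("scene",f,330,430,150,240,6,"push3")
E
```

```text
t: 24.65
eef_pos: [0.5177, -0.1537, 0.0357]
ee_rot: [-3.141, -0.0, 3.003]
force: [-1.0, -7.5, 5.5]
width: 0.0005
gripper_force: 3.8
```

View pics/push3.png

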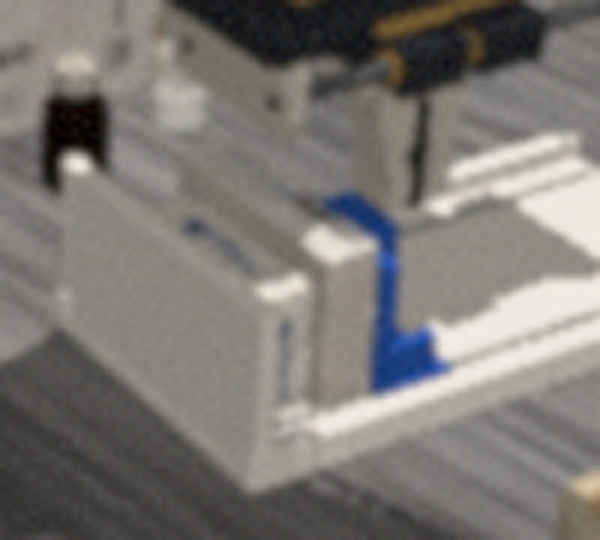

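The white carton now touches the racked one (seam at crop x≈312), which sits at the end wall, and force has risen to 7.5 N. One more 1.5 mm press will confirm a hard stop.

```bash
python3 -m crank '[{"dx":0,"dy":0.05,"dz":0,"wx":0,"wy":0,"wz":0},{"dx":0,"dy":0.1,"dz":0,"wx":0,"wy":0,"wz":0},{"dx":0,"dy":0.15,"dz":0,"wx":0,"wy":0,"wz":0},{"dx":0,"dy":0.15,"dz":0,"wx":0,"wy":0,"wz":0},{"dx":0,"dy":0.15,"dz":0,"wx":0,"wy":0,"wz":0},{"dx":0,"dy":0.15,"dz":0,"wx":0,"wy":0,"wz":0},{"dx":0,"dy":0.15,"dz":0,"wx":0,"wy":0,"wz":0},{"dx":0,"dy":0.15,"dz":0,"wx":0,"wy":0,"wz":0},{"dx":0,"dy":0.15,"dz":0,"wx":0,"wy":0,"wz":0},{"dx":0,"dy":0.15,"dz":0,"wx":0,"wy":0,"wz":0}]' 0 12
```

```text
t: 25.95
eef_pos: [0.518, -0.1522, 0.036]
ee_rot: [-3.141, 0.0, 3.004]
force: [-1.8, -6.0, 8.4]
width: 0.0004
gripper_force: 4.3
```

TCP moved but force didn't rise, so check whether the stop and cartons actually moved between frames.

```bash
python3 - <<'E'
from h import *
from go import rack
f=arm.grab_frame("scene"); crop("scene",f,330,430,150,240,6,"push4")
a=cv2.imread("pics/push3.png").astype(np.float32);b=cv2.imread("pics/push4.png").astype(np.float32)
for nm,(x0,x1,y0,y1) in dict(stopfoot=(365,460,320,410),white=(300,385,215,320),racked=(180,312,210,300),rackref=(460,590,320,440),wall=(60,260,200,480),grip=(300,460,60,190)).items():
    A,B=[cv2.cvtColor(i[y0:y1,x0:x1],cv2.COLOR_BGR2GRAY) for i in(a,b)]
    print(nm,np.round(cv2.phaseCorrelate(A,B,cv2.createHanningWindow(A.shape[::-1],cv2.CV_32F))[0],2),"(1/6 px)", round(float(abs(A-B).mean()),1))
p=proj("scene",[[*rack(0,Y),.04] for Y in(.04,.05)]);print("10mm of rack y =",(p[1]-p[0])*6)
T=arm.grab_frame("top")
for z in(.072,):
  m=((T[:,:,2].astype(int)-T[:,:,0]>60)).astype(np.uint8); q=proj("top",[[*rack(0,.03),.05]])[0]
  mm=np.zeros_like(m);mm[int(q[1])-30:int(q[1])+30,int(q[0])-20:int(q[0])+30]=m[int(q[1])-30:int(q[1])+30,int(q[0])-20:int(q[0])+30]
  print("blue n",mm.sum(),cv2.boundingRect(mm))
  print("pred front top edge px",proj("top",[[*rack(X,Y),.072] for Y in(.035,.04,.045) for X in(-.055,.055)]).round(1).tolist())
  print(np.round([np.where(r)[0].min() if r.any() else -1 for r in mm[200:260]]))
E
```

```text
stopfoot [-0.04  0.01] (1/6 px) 1.9
white [0.06 0.13] (1/6 px) 1.7
racked [0.4  0.27] (1/6 px) 3.1
rackref [0.37 0.09] (1/6 px) 1.4
wall [0.2  0.15] (1/6 px) 2.0
grip [0.04 0.43] (1/6 px) 5.9
10mm of rack y = [-20.07775969   6.67475707]
blue n 134 (367, 230, 12, 15)
pred front top edge px [[368.4, 241.5], [373.1, 201.6], [366.6, 241.2], [371.3, 201.4], [364.7, 241.0], [369.5, 201.2]]
[ -1  -1  -1  -1  -1  -1  -1  -1  -1  -1  -1  -1  -1  -1  -1  -1  -1  -1
  -1  -1  -1  -1  -1  -1  -1  -1  -1  -1  -1  -1 369 369 368 368 368 368
 368 368 368 367 367 367 368 369 376  -1  -1  -1  -1  -1  -1  -1  -1  -1
  -1  -1  -1  -1  -1  -1]
```

Stop and cartons moved under 0.2 mm, and the stop edge matches rack y≈0.04, so they are snug. Back off along rack −y, then lift.

```bash
python3 -m crank '[{"dx":0,"dy":-0.3,"dz":0,"wx":0,"wy":0,"wz":0},{"dx":0,"dy":-1,"dz":0,"wx":0,"wy":0,"wz":0},{"dx":0,"dy":-2,"dz":0,"wx":0,"wy":0,"wz":0},{"dx":0,"dy":-3,"dz":0,"wx":0,"wy":0,"wz":0},{"dx":0,"dy":-4,"dz":0,"wx":0,"wy":0,"wz":0},{"dx":0,"dy":-4.5,"dz":-1,"wx":0,"wy":0,"wz":0},{"dx":0,"dy":-5,"dz":-4,"wx":0,"wy":0,"wz":0},{"dx":0,"dy":-6,"dz":-8,"wx":0,"wy":0,"wz":0},{"dx":0,"dy":-9,"dz":-12,"wx":0,"wy":0,"wz":0},{"dx":0,"dy":-12,"dz":-14,"wx":0,"wy":0,"wz":0}]' 0 12; python3 -m crank '[{"dx":0,"dy":-3,"dz":0,"wx":0,"wy":0,"wz":0},{"dx":0,"dy":-6,"dz":0,"wx":0,"wy":0,"wz":0},{"dx":0,"dy":-9,"dz":0,"wx":0,"wy":0,"wz":0},{"dx":0,"dy":-11,"dz":0,"wx":0,"wy":0,"wz":0},{"dx":0,"dy":-12,"dz":0,"wx":0,"wy":0,"wz":0},{"dx":0,"dy":-12,"dz":0,"wx":0,"wy":0,"wz":0},{"dx":0,"dy":-12,"dz":0,"wx":0,"wy":0,"wz":0},{"dx":0,"dy":-12,"dz":0,"wx":0,"wy":0,"wz":0},{"dx":0,"dy":-12,"dz":0,"wx":0,"wy":0,"wz":0},{"dx":0,"dy":-12,"dz":0,"wx":0,"wy":0,"wz":0}]'; python3 - <<'E'
from h import *
f=arm.grab_frame("scene");g=arm.grab_frame("top")
a=cv2.resize(f[145:245,330:460],None,fx=3,fy=3,interpolation=2);b=cv2.resize(g[190:270,335:450],None,fx=3.4,fy=3.4,interpolation=2)
im=np.zeros((310,a.shape[1]+b.shape[1],3),np.uint8);im[:a.shape[0],:a.shape[1]]=a;im[:b.shape[0],a.shape[1]:]=b
cv2.imwrite("pics/final.png",im[:,:,::-1])
E
```

```text
t: 27.3
eef_pos: [0.5024, -0.2706, 0.1781]
ee_rot: [3.141, 0.003, 3.004]
force: [0.4, -0.5, -0.6]
width: 0.0005
gripper_force: 0.0
t: 28.55
eef_pos: [0.4851, -0.3889, 0.1753]
ee_rot: [-3.142, 0.0, 3.004]
force: [0.6, 0.0, -0.4]
width: 0.0003
gripper_force: 0.0
```

View pics/final.png

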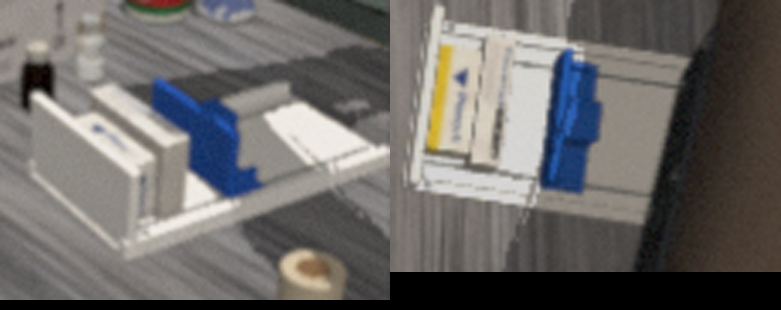

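The stop came back about 33 mm: it was dragged during my retreat. The upward wrist force suggests the finger's thicker upper part was pressing on the push block's top. The cartons themselves look right: white upright against racked, at scene crop (140,150). I'll push again with the tip higher and release gently.

```bash
python3 - <<'E'
from go import *
go(*rack(0,-.080),.048,-3.2796); go(*rack(0,-.0108),.048,-3.2796)
E
```

```text
t 28.65 d cm [-0.05 16.83 12.72] w deg [-0.    0.   -0.01]
t 28.65 d cm [-0.05 23.75 12.72] w deg [-0.    0.   -0.01]
```

```bash
python3 -m crank '[{"dx":0,"dy":3,"dz":0,"wx":0,"wy":0,"wz":0},{"dx":0,"dy":7,"dz":0,"wx":0,"wy":0,"wz":0},{"dx":0,"dy":11.5,"dz":0,"wx":0,"wy":0,"wz":0},{"dx":0,"dy":15,"dz":1,"wx":0,"wy":0,"wz":0},{"dx":0,"dy":16.8,"dz":3,"wx":0,"wy":0,"wz":0},{"dx":0,"dy":16.8,"dz":6,"wx":0,"wy":0,"wz":0},{"dx":0,"dy":16.8,"dz":9,"wx":0,"wy":0,"wz":0},{"dx":0,"dy":16.8,"dz":11.5,"wx":0,"wy":0,"wz":0},{"dx":0,"dy":16.8,"dz":12.6,"wx":0,"wy":0,"wz":0},{"dx":0,"dy":16.8,"dz":12.6,"wx":0,"wy":0,"wz":0}]' 0 12; python3 go.py .5176 -.1540 .048 -3.2796
```

```text
t: 29.9
eef_pos: [0.508, -0.2228, 0.0489]
ee_rot: [-3.141, -0.001, 3.003]
force: [-0.3, -0.5, -0.5]
width: 0.0006
gripper_force: 0.0
t 29.9 d cm [-0.01  6.95  0.09] w deg [-0.01 -0.06 -0.02]
```

```bash
python3 -m crank '[{"dx":0,"dy":0.7,"dz":0,"wx":0,"wy":0,"wz":0},{"dx":0,"dy":1.4,"dz":0,"wx":0,"wy":0,"wz":0},{"dx":0,"dy":2.2,"dz":0,"wx":0,"wy":0,"wz":0},{"dx":0,"dy":3,"dz":0,"wx":0,"wy":0,"wz":0},{"dx":0,"dy":3.8,"dz":0,"wx":0,"wy":0,"wz":0},{"dx":0,"dy":4.6,"dz":0,"wx":0,"wy":0,"wz":0},{"dx":0,"dy":5.4,"dz":0,"wx":0,"wy":0,"wz":0},{"dx":0,"dy":6.1,"dz":0,"wx":0,"wy":0,"wz":0},{"dx":0,"dy":6.6,"dz":0,"wx":0,"wy":0,"wz":0},{"dx":0,"dy":6.6,"dz":0,"wx":0,"wy":0,"wz":0}]' 0 12;  python3 -m crank '[{"dx":0,"dy":0.05,"dz":0,"wx":0,"wy":0,"wz":0},{"dx":0,"dy":0.1,"dz":0,"wx":0,"wy":0,"wz":0},{"dx":0,"dy":0.15,"dz":0,"wx":0,"wy":0,"wz":0},{"dx":0,"dy":0.2,"dz":0,"wx":0,"wy":0,"wz":0},{"dx":0,"dy":0.25,"dz":0,"wx":0,"wy":0,"wz":0},{"dx":0,"dy":0.3,"dz":0,"wx":0,"wy":0,"wz":0},{"dx":0,"dy":0.35,"dz":0,"wx":0,"wy":0,"wz":0},{"dx":0,"dy":0.35,"dz":0,"wx":0,"wy":0,"wz":0},{"dx":0,"dy":0.35,"dz":0,"wx":0,"wy":0,"wz":0},{"dx":0,"dy":0.35,"dz":0,"wx":0,"wy":0,"wz":0}]' 0 12; python3 - <<'E'
from h import *
f=arm.grab_frame("scene"); crop("scene",f,330,430,150,240,6,"push5")
a=cv2.imread("pics/push4.png").astype(np.float32);b=cv2.imread("pics/push5.png").astype(np.float32)
for nm,(x0,x1,y0,y1) in dict(stopfoot=(365,460,320,410),white=(300,385,215,320),racked=(180,312,210,300),rackref=(460,590,320,440)).items():
    A,B=[cv2.cvtColor(i[y0:y1,x0:x1],cv2.COLOR_BGR2GRAY) for i in(a,b)]
    print(nm,np.round(cv2.phaseCorrelate(A,B,cv2.createHanningWindow(A.shape[::-1],cv2.CV_32F))[0],2), round(float(abs(A-B).mean()),1))
E
```

```text
t: 31.15
eef_pos: [0.5173, -0.1571, 0.0491]
ee_rot: [-3.142, -0.0, 3.004]
force: [-0.2, -0.4, -0.7]
width: 0.0005
gripper_force: 0.0
t: 32.4
eef_pos: [0.5178, -0.1539, 0.0492]
ee_rot: [-3.142, -0.0, 3.003]
force: [-0.1, -0.6, -0.2]
width: 0.0005
gripper_force: 0.0
stopfoot [0.41 0.05] 81.2
white [-0.22  0.13] 3.6
racked [0.48 0.02] 3.8
rackref [ 0.47 -0.01] 22.9
```

No contact force and the stop is not where expected. Locate it numerically.

```bash
python3 - <<'E'
from fit import *
from go import rack
T=arm.grab_frame("top");S=arm.grab_frame("scene")
def blue(f):
    m=((f[:,:,2].astype(int)-f[:,:,0]>50)&(f[:,:,2]>60)).astype(np.uint8);return m
def stop(v):
    y=-.105+v;P=[]
    for X0,X1,Y0,Y1,z in((-.055,.055,y-.008,y,.072),(-.017,.017,y-.038,y-.008,.062)):
        P.append(np.array([[*rack(X,Y),Z] for X in(X0,X1) for Y in(Y0,Y1) for Z in(.012,z)]))
    return P
for n,f,box_ in(("top",T,(335,450,195,265)),("scene",S,(330,470,140,240))):
    m=blue(f);k=np.zeros_like(m);c0,c1,r0,r1=box_;k[r0:r1,c0:c1]=m[r0:r1,c0:c1]
    print(n,k.sum(),cv2.boundingRect(k))
    best=[]
    for v in np.arange(0,.176,.0025):
        s=np.maximum(*[sil(n,P) for P in stop(v)])>.5
        best.append(((s&(k>0)).sum()/max(1,(s|(k>0)).sum()),v))
    print(sorted(best)[-4:])
f0=cv2.imread("pics/top0.png")[:,:,::-1];k=blue(f0);k[:, :400]=0;k[:,445:]=0;k[:195]=0;k[265:]=0
print("initial",max(((( (s:=np.maximum(*[sil("top",P) for P in stop(v)])>.5)&(k>0)).sum()/(s|(k>0)).sum()),v) for v in np.arange(0,.1,.0025)))
for r in range(196,262,2): print(r,"".join("#" if x else "." for x in blue(T)[r,340:440]))
E
```

```text
top 146 (380, 233, 13, 14)
[(np.float64(0.17115384615384616), np.float64(0.09)), (np.float64(0.17148362235067438), np.float64(0.095)), (np.float64(0.1718146718146718), np.float64(0.0925)), (np.float64(0.1765834932821497), np.float64(0.08750000000000001))]
scene 576 (381, 172, 36, 38)
[(np.float64(0.5717367853290184), np.float64(0.10250000000000001)), (np.float64(0.5752979414951246), np.float64(0.095)), (np.float64(0.5843307943416758), np.float64(0.0975)), (np.float64(0.5856052344601963), np.float64(0.1))]
initial (np.float64(0.7003610108303249), np.float64(0.0025))
196 ....................................................................................................
198 ....................................................................................................
200 ....................................................................................................
202 ....................................................................................................
204 ....................................................................................................
206
[... 2236 characters left out ...]
......................................................................
250 ....................................................................................................
252 ....................................................................................................
254 ....................................................................................................
256 ....................................................................................................
258 ....................................................................................................
260 ....................................................................................................
```

```bash
python3 - <<'E'
from fit import *
from go import rack
S=arm.grab_frame("scene");np.save("S.npy",S)
b=((S[:,:,2].astype(int)-S[:,:,0]>40)&(S[:,:,2]>50))
g=S.mean(2)
s=arm.get_state();print(s["t"],s["eef_pos"],s["width"],s["force"])
e=s["eef_pos"]
print("TCP, +5cm up",proj("scene",[e,e+[0,0,.05]]).round())
for v in(.1,.145):
    y=-.105+v;print(v,"plate top x=-.055,.055",proj("scene",[[*rack(X,y),.072] for X in(-.055,.055)]).round().tolist(),"block back top",proj("scene",[[*rack(X,y-.038),.062] for X in(-.017,.017)]).round().tolist())
print("     "+"".join(str(c//10%10) if c%10==0 else " " for c in range(345,445)))
for r in range(140,232,2): print(r,"".join("#" if b[r,c] else " .:-=+*%@"[min(8,int(g[r,c]//30))] for c in range(345,445)))
E
```

```text
32.6 [ 0.51776868 -0.1539091   0.0491542 ] 0.0002584568161361244 [-0.12699479 -0.15905439 -0.48041039]
TCP, +5cm up [[395. 186.]
 [397. 168.]]
0.1 plate top x=-.055,.055 [[409.0, 188.0], [381.0, 170.0]] block back top [[410.0, 181.0], [402.0, 176.0]]
0.145 plate top x=-.055,.055 [[393.0, 194.0], [366.0, 174.0]] block back top [[396.0, 186.0], [387.0, 180.0]]
          5         6         7         8         9         0         1         2         3         4    
140 ============-:.. ...    .     . . ......:::...    ....:--==----:::...    ...::---------------====-::
142 ============:.. ......  .    . ...:::::::::::.   .    .......    ....:::::::----------------==--::::
144 ============:..    .            ..:::..... .   .   ..      ...::::::::.::-:::--------:::::-===:.....
146 ====--======---:..          ...    ..       .  . ......::::::::..... .  ...::::::::::::::--===-.....
148 ====--========----:..   . ...   ...   .     .  ..::::::::::...... ........ ..::::-------------:.....
150 =====-======++=------:..      . ...  ..   .    ..:::............:......   ..:-=======--------:......
152
[... 3496 characters left out ...]
++****++++**%%%%%%%%***+++++++++++=======-----========================
220 :::::::::::::-==============+===+++***%%%%%%%**+++++++++++===============-------====================
222 ::::::::::::::--============++==++**++***+++++++++++==================---====-------================
224 :::::::::::::::::-==========++====+++++++++++++=======-==================---====---------===========
226 :::::::::::::::::::--======++++++++++++++=====---===---=--==================----====--------========
228 :.::::::::::::::::::::-====++++++=++==----=--------=======---===========-=======--==+++=============
230 :::::::::::::::::::::::--==+====--::----::-----------======-------========---===++***+++++++**++====
```

The stop sits at v≈0.105, where the fingers passed straight over it. So with the fingers closed, their physical tips must sit about 2 cm above the reported TCP. That explains everything: in the first push the tips rode up onto the block's top edge and then dragged it back. Redo it lower, at TCP z≈0.024.

```bash
python3 -m crank '[{"dx":0,"dy":0,"dz":-2,"wx":0,"wy":0,"wz":0},{"dx":0,"dy":-2,"dz":-3.5,"wx":0,"wy":0,"wz":0},{"dx":0,"dy":-5,"dz":-3.5,"wx":0,"wy":0,"wz":0},{"dx":0,"dy":-7.5,"dz":-3.5,"wx":0,"wy":0,"wz":0},{"dx":0,"dy":-8,"dz":-3,"wx":0,"wy":0,"wz":0},{"dx":0,"dy":-8,"dz":-1,"wx":0,"wy":0,"wz":0},{"dx":0,"dy":-8,"dz":1,"wx":0,"wy":0,"wz":0},{"dx":0,"dy":-8,"dz":2.2,"wx":0,"wy":0,"wz":0},{"dx":0,"dy":-8,"dz":2.5,"wx":0,"wy":0,"wz":0},{"dx":0,"dy":-8,"dz":2.5,"wx":0,"wy":0,"wz":0}]' 0 20; python3 - <<'E'
from go import *
go(*rack(0,-.014),.024,-3.2796)
E
```

```text
t: 33.85
eef_pos: [0.507, -0.233, 0.0244]
ee_rot: [-3.141, 0.0, 3.004]
force: [0.0, 0.3, 1.1]
width: 0.0003
gripper_force: 0.0
t 33.85 d cm [-0.03  7.67  0.03] w deg [-0.01  0.01 -0.  ]
```

```bash
python3 -m crank '[{"dx":0,"dy":0.8,"dz":0,"wx":0,"wy":0,"wz":0},{"dx":0,"dy":1.7,"dz":0,"wx":0,"wy":0,"wz":0},{"dx":0,"dy":2.6,"dz":0,"wx":0,"wy":0,"wz":0},{"dx":0,"dy":3.5,"dz":0,"wx":0,"wy":0,"wz":0},{"dx":0,"dy":4.4,"dz":0,"wx":0,"wy":0,"wz":0},{"dx":0,"dy":5.3,"dz":0,"wx":0,"wy":0,"wz":0},{"dx":0,"dy":6.2,"dz":0,"wx":0,"wy":0,"wz":0},{"dx":0,"dy":6.9,"dz":0,"wx":0,"wy":0,"wz":0},{"dx":0,"dy":7.3,"dz":0,"wx":0,"wy":0,"wz":0},{"dx":0,"dy":7.5,"dz":0,"wx":0,"wy":0,"wz":0}]' 0 20; python3 - <<'E'
from h import *
S=arm.grab_frame("scene");crop("scene",S,330,430,150,240,6,"push6")
b=((S[:,:,2].astype(int)-S[:,:,0]>40)&(S[:,:,2]>50));k=np.zeros((400,640),np.uint8);k[140:240,340:440]=b[140:240,340:440];print("now",cv2.boundingRect(k),k.sum())
p=cv2.imread("pics/push4.png")[:,:,::-1];p=cv2.resize(p,(100,90),interpolation=cv2.INTER_AREA);q=((p[:,:,2].astype(int)-p[:,:,0]>40)&(p[:,:,2]>50)).astype(np.uint8);x=cv2.boundingRect(q);print("push4",x[0]+330,x[1]+150,x[2:],q.sum())
s=arm.get_state();print(s["t"],s["force"],s["gripper_force"])
E
```

```text
t: 35.1
eef_pos: [0.5171, -0.1586, 0.0241]
ee_rot: [-3.142, -0.0, 3.003]
force: [0.4, -2.4, -0.2]
width: 0.0005
gripper_force: 1.4
now (384, 182, 21, 33) 188
push4 385 182 (20, 33) 186
35.15 [-0.21168418 -0.68432495 -0.1547053 ] 0.15498563816436217
```

Back to the snug position within about 1 px. Creep the last 3.5 mm.

```bash
python3 -m crank '[{"dx":0,"dy":0.05,"dz":0,"wx":0,"wy":0,"wz":0},{"dx":0,"dy":0.1,"dz":0,"wx":0,"wy":0,"wz":0},{"dx":0,"dy":0.15,"dz":0,"wx":0,"wy":0,"wz":0},{"dx":0,"dy":0.2,"dz":0,"wx":0,"wy":0,"wz":0},{"dx":0,"dy":0.25,"dz":0,"wx":0,"wy":0,"wz":0},{"dx":0,"dy":0.3,"dz":0,"wx":0,"wy":0,"wz":0},{"dx":0,"dy":0.35,"dz":0,"wx":0,"wy":0,"wz":0},{"dx":0,"dy":0.35,"dz":0,"wx":0,"wy":0,"wz":0},{"dx":0,"dy":0.35,"dz":0,"wx":0,"wy":0,"wz":0},{"dx":0,"dy":0.35,"dz":0,"wx":0,"wy":0,"wz":0}]' 0 20; python3 - <<'E'
from h import *
f=arm.grab_frame("scene"); crop("scene",f,330,430,150,240,6,"push7")
b=cv2.imread("pics/push7.png").astype(np.float32)
for ref in("push4","push6"):
  a=cv2.imread(f"pics/{ref}.png").astype(np.float32)
  for nm,(x0,x1,y0,y1) in dict(stopfoot=(365,460,320,410),white=(300,385,215,320),racked=(180,312,210,300)).items():
    A,B=[cv2.cvtColor(i[y0:y1,x0:x1],cv2.COLOR_BGR2GRAY) for i in(a,b)]
    print(ref,nm,np.round(cv2.phaseCorrelate(A,B,cv2.createHanningWindow(A.shape[::-1],cv2.CV_32F))[0],2), round(float(abs(A-B).mean()),1))
E
```

```text
t: 36.4
eef_pos: [0.5169, -0.1584, 0.0242]
ee_rot: [-3.138, -0.001, 3.003]
force: [1.6, -20.6, -2.0]
width: 0.0007
gripper_force: 10.1
push4 stopfoot [-0.03  0.08] 3.4
push4 white [ 0.08 -0.12] 3.5
push4 racked [ 0.05 -0.15] 4.5
push6 stopfoot [ 0.15 -0.12] 1.6
push6 white [ 0.08 -0.12] 1.7
push6 racked [0.77 0.15] 2.0
```

Hard stop: TCP stalled at 20 N with nothing moving, and the stop is at the snug position. Back off gently along −y, then lift well clear.

```bash
python3 -m crank '[{"dx":0,"dy":-0.15,"dz":0,"wx":0,"wy":0,"wz":0},{"dx":0,"dy":-0.3,"dz":0,"wx":0,"wy":0,"wz":0},{"dx":0,"dy":-0.5,"dz":0,"wx":0,"wy":0,"wz":0},{"dx":0,"dy":-1,"dz":0,"wx":0,"wy":0,"wz":0},{"dx":0,"dy":-2,"dz":0,"wx":0,"wy":0,"wz":0},{"dx":0,"dy":-3.5,"dz":0,"wx":0,"wy":0,"wz":0},{"dx":0,"dy":-5,"dz":0,"wx":0,"wy":0,"wz":0},{"dx":0,"dy":-6.5,"dz":-1,"wx":0,"wy":0,"wz":0},{"dx":0,"dy":-8,"dz":-5,"wx":0,"wy":0,"wz":0},{"dx":0,"dy":-9.5,"dz":-9,"wx":0,"wy":0,"wz":0}]' 0 20; python3 - <<'E'
from h import *
f=arm.grab_frame("scene"); crop("scene",f,330,430,150,240,6,"fin")
b=cv2.imread("pics/fin.png").astype(np.float32);a=cv2.imread("pics/push7.png").astype(np.float32)
for nm,(x0,x1,y0,y1) in dict(stopfoot=(365,460,320,410),white=(300,385,215,320),racked=(180,312,210,300)).items():
    A,B=[cv2.cvtColor(i[y0:y1,x0:x1],cv2.COLOR_BGR2GRAY) for i in(a,b)]
    print(nm,np.round(cv2.phaseCorrelate(A,B,cv2.createHanningWindow(A.shape[::-1],cv2.CV_32F))[0],2), round(float(abs(A-B).mean()),1))
E
```

```text
t: 37.7
eef_pos: [0.5039, -0.2508, 0.1157]
ee_rot: [-3.141, -0.0, 3.003]
force: [1.1, -0.3, 0.7]
width: 0.0004
gripper_force: 0.0
stopfoot [-0.38  0.1 ] 29.9
white [-0.06 -0.2 ] 27.6
racked [ 0.58 -0.1 ] 14.2
```

Phase shifts are near zero, though brightness changed, probably from the arm's shadow. Verify with the blue mask.

```bash
python3 - <<'E'
from h import *
for n in("push7","fin"):
    p=cv2.resize(cv2.imread(f"pics/{n}.png")[:,:,::-1],(100,90),interpolation=cv2.INTER_AREA);q=((p[:,:,2].astype(int)-p[:,:,0]>40)&(p[:,:,2]>50));x=cv2.boundingRect(q.astype(np.uint8));print(n,x,q.sum())
    g=p.mean(2)
    for r in range(20,72,3):print(r,"".join("#" if q[r,c] else " .:-=+*%@"[min(8,int(g[r,c]//30))] for c in range(20,100)))
E
```

```text
push7 (55, 32, 20, 33) 187
20 ======++++++++===------------===-:::---------=----:::-======--==================
23 ============-=========-------====-----------======-.:-============++**%%%***+===
26 =========--=======-----=====-=========-------=====:::====+**%%%%%%***+++*****+==
29 ======+===----=========---==========-====----===-:..-===+**+++****%%%%%%%%****%%
32 ===========-------========-----------##:-----====-::-==+*%%*+++++****%%%%%%%%%%%
35 ================-------=======--::::#######:--===-.:--=++===========+*%%%%%%%%%%
38 ==========--::--====-------======+*+====-#####-----=====================++*%%%%%
41 ================----====------=+*%%%%%%***+###-==============================++*
44 ====================---=====-----==+++=====####=====================+===========
47 =======================++**%%%*+==========-###-===================++***%%%%%%%%%
50 =======================++++++++==-========-###-================+*%%%%%%%%%%%%%%%
53 =======================+++===++===========-###======+**+++**%%%%%%%%%%%%%******%
56 =======================+++===============--#########+%%%%%%%%%
[... 1275 characters left out ...]
========++**%%%%%%%%%%%%%%%%
50 ===================+**%%*+++====--========-###*%%++=====++*%%%%%%%%%%%%%%%%%%%%%
53 =======================+**+=====--========-##=*%%%%%%%%%%%%%%%%%%%%%%%%%%******%
56 ========================++=-====-========-##########+%%%%%%%%%%%%*****%%%%%%%%%%
59 ========================++======-========-##########=+*%******%%%%%%%%%***++++++
62 ========================++======-========-############=+%%*+*%%**+++++++++++====
65 ::-=+*++===============+++=====---=======------====+++++++++++++++++++==========
68 --=====++++============+++=====--==========+++++++++++++++=======------=========
71 ===========++==========++==--=====+++++++++++++++===---::::-=--:--=====------===
```

The stop and cartons are unchanged after release; only the shadow moved. The arm is clear at t=37.8 s, so hand in.

```bash
python3 -c "
from station import arm
print(arm.get_state()['t'],arm.job_done())"
```

```text
the job is handed in; nothing more can be done
37.75 None
```

The white carton stands on its long edge in line with the racked carton, and the blue stop holds both snug against the end wall; handed in at 37.75 s, after the stop was dragged back about 35 mm on my first retreat and had to be pushed home a second time.

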